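# Zero the metering valve and set it two turns open

### The arm

A 6-joint arm with a two-finger parallel gripper is mounted at the origin on a cart in front of the work surface, level with it; the furniture and walls round the work are solid. World frame = base frame: x ahead of the robot, y to its left, z up, the work surface at z = 0. Lengths are in mm, angles in rad, forces in N, time in s.
With the tool pointing down it reaches from about 350 to 725 mm from the base axis. Payload 6 kg.
Tool frame: the origin (TCP) lies at the very end of the fingers, on their centre line; the grasp point (between the pads) lies 19 mm behind it; z points along the fingers, y is the direction in which the jaws open and shut (so a half turn about z gives the same grasp; the last joint's range is limited). The gripper opens to 85 mm and grips with 20 to 120 N. Pads are 22 mm wide; open, the fingers measure 114 mm over their backs; the gripper's body (76 mm by 85 mm) begins 54 mm behind the grasp point. The pads swing forward as they close: fully open they stand 13 mm farther back than shut.
Start: joints at [1.682, 0.04, 0.085, 0, -1.615, -0.334], TCP at [132.552, 585.153, 231.261] pointing down, gripper open.
Joint ranges: [-2.56, 2.56], [-1.29, 2.01], [-1.08, 1.49], [-3.29, 1.98], [-2.81, -0.18], [-2.99, 2.99]. Speed limits (rad/s): [2.57, 2.57, 3.01, 3.14, 3.14, 3.14].

### API

Orientations are given as a 3x3 rotation matrix whose columns are the frame's x, y, z axes.
In Python, from station import get_obs, capture, finish_job gives the robot as it stands.
- The arm moves only by the shell command python3 -m handwheel 'ROWS' [OPENING] [FORCE]. ROWS is JSON, one flat list of numbers, 4 for each row, row after row: the shift along the tool's x, y, z in mm, then the turn about the tool's z in rad. In form: [dx, dy, dz, yaw, dx, dy, dz, yaw, ...]. A call has 1 to 8 rows; each row is the pose to reach, as a shift and turn from the pose commanded when the call began, along the tool's axes at that moment; what a row does not reach only later rows make up. A row lasts 1/10 s, in which the tool goes at most 50 mm and 8.59 degrees, less where a joint would pass 70% of its speed; a pose out of reach is approached as far as the arm can. A call with a gripper value outside its range is refused whole. OPENING is the closure in counts, from 0 (fully open) to 255 (shut), set as the call begins (- or left out, the last holds). The fingers move at their own pace and stop on an object; FORCE is the grip in N (left out, the last holds). Time passes only in rows, so rows that repeat a pose let the fingers close. It gives the time, the measured TCP pose, the force and the opening at its end, in the units of the state.
- get_obs(): the state, without advancing time (a new reading comes with each control period).
- capture(name): name is "scene" or "top" or "wrist"; returns a dict with "color" (420x560x3 uint8, red, green, blue), "range_z" (420x560 float32, mm along the optical axis (not along the pixel's ray), 0 where there is no reading), "mtx" (3x3 intrinsics, pixels), "distortion" ([k1, k2, p1, p2, k3] as OpenCV has them; the pictures are not rectified), "origin" and "attitude" of the camera in the world. Camera axes: x right, y up, looking along -z (the intrinsics and any distortion apply to the point x, -y, -z); pixel columns grow to the right and rows downward; lengths in mm; the calibration is good to about 2 mm. A picture is of the moment at which its call begins.
- finish_job(): hands the job in, once; it reports no verdict.
The state is a dict: "clock": time; "joint_positions": joint angles; "qd": joint speeds; "effort": joint torques, N m; "ee_pos": TCP position; "orientation": TCP orientation; "wrist_force": force on the tool from outside, world axes, zero at the start; "wrist_torque": the same for the moment, N m; "finger_gap": finger opening in mm.
Only numpy, scipy, OpenCV 4.12 (cv2) and the standard library are available. Lean on these libraries where they do the work, as an engineer would, in place of code of your own. Each camera call takes 0.05 s, during which the arm holds its last target. There are 200 camera calls.

### The job

Set the metering valve, the one whose large spoked handwheel has an upright black handle on its rim: take the handle and turn the wheel clockwise (seen from above) until it stops fully shut, then back it off exactly two full turns counter-clockwise. Finish still gripping the handle with the wheel at rest there: do not let go at the end. Leave the small lobed wheel of the other valve as it is, and do not knock over or push about the things on the bench.

Things in the scene. Friction and masses are not known exactly. Their poses are not given: they have to be found in the camera images.
- metering_valve: Bench needle valve, fixed to the worktop: round aluminium flange of 80 mm diameter and 8 mm height, brass body with two hose stubs along its x axis (61 mm either way, 45 mm up), and on top a level steel handwheel (rim centre line of 45 mm radius, 10 mm thick bar, rim top 105 mm and hub top 107 mm above the worktop). Origin: centre of the underside, on the wheel's axis; z up. Its place and yaw vary.
- wheel_axis (a point): Point on the vertical axis of the metering valve's wheel, 134 mm above the worktop, level with the middle of the handle. Fixed.
- handle (a point): Middle of the upright black handle, a round grip of 18 mm diameter and 42 mm length (112 to 154 mm above the worktop) that stands on the wheel's rim 45 mm from its axis. It revolves freely on its own pin, so a gripper can hold it from above without turning while it leads it round in a circle. This point moves with the wheel. Nothing else of the valve rises above 107 mm.
- metering_wheel (a joint): Angle of the metering valve's wheel in rad: 0 = fully shut against its firm stop; grows counter-clockwise seen from above as the valve opens (6.283 a turn, up to 5 turns, not wrapped). The handle stands at direction (yaw of metering_valve + this angle) from the axis, thus straight along the valve's +x axis when shut. Starts about 0.4 to 1.3 turns open. Stiff enough to stay where it is left: about 3 N at the handle turns it.
- shutoff_valve: The other valve, to be left alone: same make with a lower body and a small steel wheel of 56 mm diameter with six lobes and no handle, top 99 mm above the worktop. Fixed to the worktop; origin at the centre of the underside. The two valves may stand either way round (left or right).
- shutoff_wheel (a joint): Angle of the small lobed wheel in rad, 0 = shut, grows counter-clockwise; must stay as found.
- vial_1: The 22 x 22 x 46 mm capped vial, loose bystander on the worktop; origin at the centre of its underside.
- beaker_100: The 53 mm wide, 65 mm tall clear beaker, loose bystander on the worktop; origin at the centre of its underside.
- reagent_a: The small brown bottle, 47 mm wide, 97 mm tall, loose bystander on the worktop; origin at the centre of its underside.
- standard_1: A white capped bottle, 47 mm wide, 92 mm tall, loose bystander on the worktop; origin at the centre of its underside.
- standard_2: Another white capped bottle, 47 mm wide, 92 mm tall, loose bystander on the worktop; origin at the centre of its underside.
- timer: The flat white countdown timer, 62 x 62 x 18 mm, loose bystander on the worktop; origin at the centre of its underside.
- sample_cell_1: The clear open square cell, 46 x 46 x 56 mm, loose bystander on the worktop; origin at the centre of its underside.
- shutoff_rim (a point): Point on a lobe of the small wheel, 28 mm from its axis, 91 mm above the worktop; moves as that wheel turns.
- wheel_handle: The same upright black handle as a body; origin at the centre of its lower end, 112 mm above the worktop, z up along the handle. Its yaw means nothing, as it revolves freely.

How it is judged (in metres and radians):
On the way:
1. the metering valve is shut against its stop (within 0.08 rad) (value of joint metering_wheel below 0.08 rad), for 0.2 s.
At the end, for the whole second after the job is handed in: After having been shut to its stop, the metering wheel stands two full turns open (12.57 rad, within 0.2 rad), at rest, with the upright handle gripped between the fingers (at least 3 N, grasp point within 30 mm of the handle's middle) (value of joint metering_wheel between 12.3664 and 12.7664 rad and velocity of joint metering_wheel between -0.05 and 0.05 rad/s and contact force between the fingers and wheel_handle above 3 N and distance between the grasp point and handle below 0.03 m); the arm keeps its last pose, push and grip.
It fails at once if the shut-off valve's wheel is turned by more than about 0.14 rad (distance of shutoff_rim from where it was at the start of the episode above 0.004 m).
It fails at once if a loose thing on the worktop is pushed by more than 20 mm (distance of any of vial_1, beaker_100, reagent_a, standard_1, standard_2, timer, sample_cell_1 from where it was at the start of the episode above 0.02 m).
It fails at once if a loose thing on the worktop is tipped over (angle between any of vial_1, beaker_100, reagent_a, standard_1, standard_2, timer, sample_cell_1's own z axis and vertical above 0.5 rad).
It also fails if it takes over 64 s, if anything falls off the work surface, if the arm or the gripper's body presses on something with over 40 N, if the wrist force passes 120 N, or if a joint passes its speed limit or range.

## Working session

There is one attempt and no reset: what is moved stays moved. The work goes in short steps, Python scripts to look and compute and a shell command to move; the robot and the scene stay as the last step left them, time stands still between calls to the robot, and variables do not carry over. Pictures are saved under pics/ and viewed, about 8 in all and at most 12, crops included, and the job is handed in when it is done.

```bash
ls; mkdir -p pics; python3 - <<'E'
from station import get_obs,capture
import cv2,numpy as np
o=get_obs();print(o)
for n in("scene","top"):
    c=capture(n);cv2.imwrite(f"pics/{n}0.png",c["color"][:,:,::-1]);np.savez(f"{n}0.npz",**c)
    print(n,c["origin"],c["attitude"],c["mtx"],c["distortion"])
E
```

```text
pics
{'clock': 0.0, 'joint_positions': array([ 1.68170237e+00,  4.08327889e-02,  8.37797877e-02, -4.55605299e-04,
       -1.61547605e+00, -3.33708466e-01]), 'qd': array([-0.00044467, -0.00032205,  0.00118981,  0.00039263, -0.000339  ,
       -0.00106147]), 'effort': array([-1.16796866e-03, -3.68209398e+01,  3.47413409e+01,  6.93234935e+00,
       -5.39344081e-03,  1.57830900e-06]), 'ee_pos': array([132.42312971, 584.86873194, 230.25147512]), 'orientation': array([[ 9.75286473e-01, -2.20943947e-01, -2.60578486e-04],
       [-2.20944058e-01, -9.75284872e-01, -1.77245340e-03],
       [ 1.37474595e-04,  1.78622309e-03, -9.99998395e-01]]), 'wrist_force': array([-0.2584428 , -0.19221331,  0.63738057]), 'wrist_torque': array([ 0.00834257, -0.06289269,  0.02839475]), 'finger_gap': 85.35239076748525}
scene [ 298.30299905 -444.35481372  774.97954931] [[ 0.91990675  0.30616665 -0.24501744]
 [-0.39196003  0.69912695 -0.59798733]
 [-0.01178548  0.64612963  0.76313669]] [[445.64057075   0.         283.72612875]
 [  0.         445.64057075 208.38946148]
 [  0.           0.           1.        ]] [0.03217679 0.         0.         0.         0.        ]
top [ 359.88482944   78.274764   1238.74394454] [[-0.00674355  0.99112269 -0.13277926]
 [-0.99993876 -0.00551835  0.00959314]
 [ 0.00877526  0.13283582  0.99109921]] [[506.47093443   0.         283.06030298]
 [  0.         506.47093443 209.11718968]
 [  0.           0.           1.        ]] [0.01280309 0.         0.         0.         0.        ]
```

View pics/scene0.png

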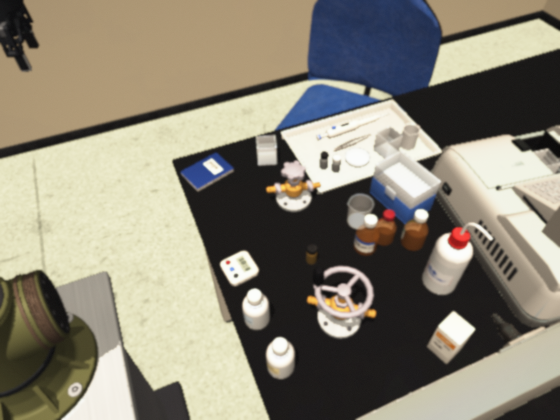

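View pics/top0.png

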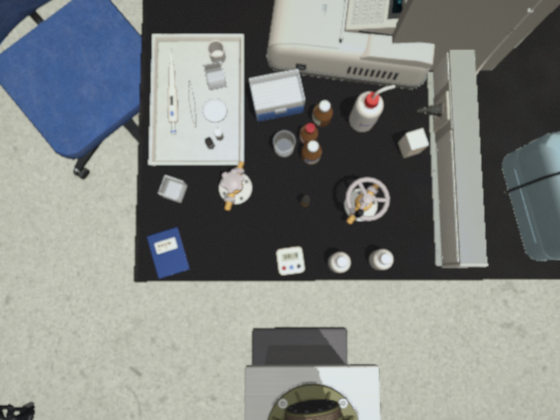

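The scene view shows the metering wheel hub at about (344,291), with the black handle at about (318,275). The top view shows the wheel at about (368,199). The shut-off valve, at (235,187) in the top view, is well away to the left, and the white bottles and the vial are nearer.

```bash
cat > h.py <<'E'
import numpy as np,cv2
def ray(c,uv):
    p=cv2.undistortPoints(np.array([[uv]],float),c["mtx"],c["distortion"])[0,0]
    return c["origin"],c["attitude"]@np.array([p[0],-p[1],-1])
def onz(c,uv,z):
    o,d=ray(c,uv);return o+d*(z-o[2])/d[2]
def pts(c):
    H,W=c["range_z"].shape;v,u=np.mgrid[:H,:W]
    p=cv2.undistortPoints(np.stack([u.ravel(),v.ravel()],1).astype(float)[:,None],c["mtx"],c["distortion"])[:,0]
    z=c["range_z"].ravel()[:,None]
    return ((np.c_[p[:,0],-p[:,1],-np.ones(len(p))]*z)@np.array(c["attitude"]).T+c["origin"]).reshape(H,W,3)
E
python3 - <<'E'
from h import *
s=dict(np.load("scene0.npz"));t=dict(np.load("top0.npz"))
print("hub",onz(s,(344,291),107),onz(t,(367,199),107))
print("bodies",{n:onz(t,p,z).round() for n,p,z in [("vial",(305,201),46),("s1",(340,262),92),("s2",(382,259),92),("shut",(235,182),99),("reag",(313,151),97),("box",(414,142),70),("wash",(366,110),180)]})
print("handle top scene",onz(s,(318,270),154))
for n,c in(("s",s),("t",t)):
    P=pts(c);z=P[...,2];a=np.hypot(P[...,0]-onz(t,(367,199),107)[0],P[...,1]-onz(t,(367,199),107)[1])
    m=(a<75)&(z>95)&(z<112); q=P[m]; 
    A=np.c_[2*q[:,:2],np.ones(len(q))];x=np.linalg.lstsq(A,(q[:,:2]**2).sum(1),rcond=None)[0]
    print(n,"ring",m.sum(),x[:2],np.sqrt(x[2]+x[0]**2+x[1]**2))
    m=(a<75)&(z>120)&(z<165)&(c["color"].max(2)<90);print("handle",m.sum(),P[m].mean(0) if m.any() else 0, P[m].max(0) if m.any() else 0)
i=cv2.imread("pics/top0.png")[160:280,280:440];j=cv2.imread("pics/scene0.png")[230:350,270:430]
cv2.imwrite("pics/crop.png",np.vstack([cv2.resize(k,None,fx=4,fy=4,interpolation=2)[:480] for k in (i,j)])[:,:][:960] if 0 else np.hstack([cv2.resize(k,(400,300),interpolation=2) for k in (i,j)]))
E
```

```text
hub [ 534.40836086 -130.35976289  107.        ] [ 533.55029408 -122.81318305  107.        ]
bodies {'vial': array([539.,  14.,  46.]), 's1': array([393., -60.,  92.]), 's2': array([ 399., -155.,   92.]), 'shut': array([576., 177.,  99.]), 'reag': array([648.,  -3.,  97.]), 'box': array([ 675., -245.,   70.]), 'wash': array([ 717., -113.,  180.])}
handle top scene [ 497.27857076 -101.37956412  154.        ]
s ring 1221 [ 535.23915434 -128.06649088] 38.903463823339784
handle 172 [ 496.2506433  -104.53182041  141.93930469] [506.72085501 -93.34470135 155.9499142 ]
t ring 702 [ 534.5965283  -124.87511203] 39.468782797158845
handle 46 [497.13606101 -96.0002331  147.7462833 ] [505.50335608 -90.28906474 156.49442573]
```

View pics/crop.png

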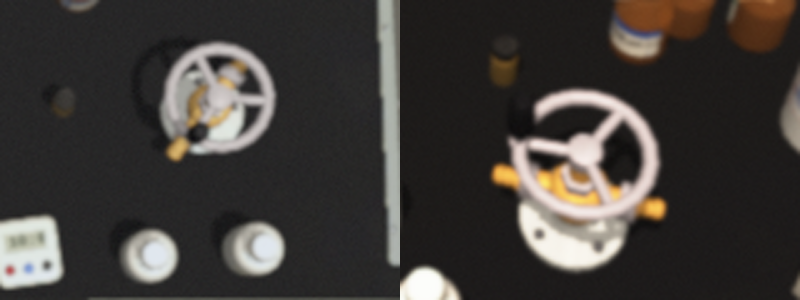

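The crop shows the handle at the lower-left rim, with the stubs lying along the direction of about 145°/-35°. The axis is at about (535,-126) and the handle at about (498,-101), so its radius is 44.6 mm, against 45 given. I'll move above the handle.

```bash
python3 -m handwheel '[30,35,0,0,62,72,0,0,94,109,0,0,126,146,0,0,158,183,0,0,190,220,0,0,222,257,0,0,254,294,0,0]' 0 40; python3 -m handwheel '[32,37,0,0,64,74,0,0,96,111,0,0,128,148,0,0,160,185,0,0,192,222,0,0,224,259,0,0,254,294,0,0]'; python3 -m handwheel '[0,0,0,0,0,0,0,0,0,0,0,0,0,0,0,0]'
python3 - <<'E'
from station import get_obs,capture
from h import *
o=get_obs();print(o["clock"],o["ee_pos"],o["joint_positions"],o["orientation"])
c=capture("wrist");cv2.imwrite("pics/w0.png",c["color"][:,:,::-1]);np.savez("w0.npz",**c)
P=pts(c);z=P[...,2];a=np.hypot(P[...,0]-535,P[...,1]+126)
m=(a<75)&(z>120)&(z<165)&(c["color"].max(2)<90)&(c["range_z"]>0);print("handle",m.sum(),P[m].mean(0),P[m].min(0),P[m].max(0))
t=dict(np.load("top0.npz"));P=pts(t);m=(P[...,1]<-225)&(P[...,0]>350)&(P[...,0]<700)&(P[...,2]>15)&(P[...,2]<400);q=P[m];print("panel",q.min(0),q.max(0),np.percentile(q,[5,50,95],axis=0))
E
```

```text
clock: 0.9
ee_pos: [315.6, 240.5, 231.2]
orientation: [[0.976, -0.22, 0.0], [-0.22, -0.976, 0.001], [-0.0, -0.001, -1.0]]
wrist_force: [1.1, 1.0, -0.2]
finger_gap: 85.3
clock: 1.7
ee_pos: [498.5, -102.9, 230.9]
orientation: [[0.975, -0.222, -0.0], [-0.222, -0.975, 0.0], [-0.0, -0.0, -1.0]]
wrist_force: [0.1, 1.1, 0.4]
finger_gap: 85.4
clock: 2.1
ee_pos: [497.9, -99.5, 231.7]
orientation: [[0.976, -0.219, 0.001], [-0.219, -0.976, 0.0], [0.001, -0.0, -1.0]]
wrist_force: [-0.3, 0.5, -0.0]
finger_gap: 85.4
2.1 [497.92144562 -99.50686295 231.73526093] [ 2.00122680e-01 -2.07806885e-01 -1.47310714e-01  7.25583114e-06
 -1.63037832e+00  1.14975299e+00] [[ 9.75695651e-01 -2.19128254e-01  8.97377811e-04]
 [-2.19128492e-01 -9.75695994e-01  1.74631652e-04]
 [ 8.37301206e-04 -3.67028390e-04 -9.99999582e-01]]
handle 500 [ 502.32668842 -100.15395462  147.94357461] [ 490.68075206 -108.5945591   121.42468303] [508.85994434 -90.36033407 156.2177818 ]
panel [ 380.97901094 -553.47455096   15.006487  ] [ 699.98063138 -225.08755842  224.52058768] [[ 404.13525553 -514.2030822    31.06188801]
 [ 546.55427486 -368.85626372  124.66361494]
 [ 677.53534761 -314.83518166  204.73738896]]
```

View pics/w0.png

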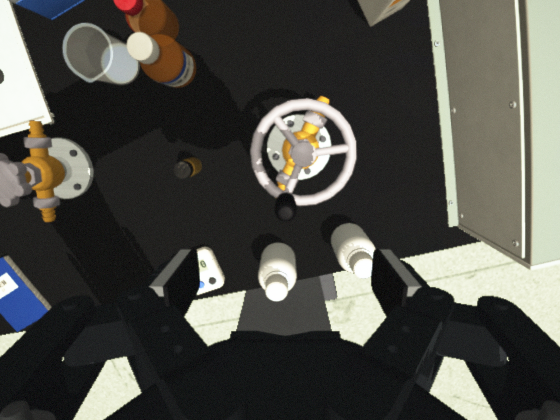

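The wrist view shows the hub at (303,152), the handle top at about (286,205), and the two white bottles beyond it at (277,270) and (353,248). The panel on the right stands about y=-315, which is clear. Next I'll refine the axis and handle positions.

```bash
python3 - <<'E'
from h import *
c=dict(np.load("w0.npz"));P=pts(c);z=P[...,2];col=c["color"].astype(int)
print("hub",onz(c,(303,152),107))
a=np.hypot(P[...,0]-535,P[...,1]+126)
m=(a<80)&(a>25)&(z>97)&(z<112)&(col.min(2)>110);q=P[m]
(x,y),r=cv2.minEnclosingCircle(q[:,:2].astype(np.float32));print("ring outer (50)",m.sum(),x,y,r)
m=(a<75)&(z>151)&(z<160)&(col.max(2)<90);h=np.median(P[m],0);print("top cap",m.sum(),h,P[m].min(0),P[m].max(0))
(x2,y2),r2=cv2.minEnclosingCircle(P[m][:,:2].astype(np.float32));print(x2,y2,r2, np.hypot(x2-x,y2-y),np.degrees(np.arctan2(y2-y,x2-x)))
# stub ends: orange
hsv=cv2.cvtColor(c["color"],cv2.COLOR_RGB2HSV);mo=(hsv[...,0]>8)&(hsv[...,0]<28)&(hsv[...,1]>130)&(hsv[...,2]>120)&(z>30)&(z<60)&(a<75)&(a>30)
k=P[mo];print("stub pts",[(k[s].mean(0).round(),s.sum()) for s in (k[:,0]>x,k[:,0]<x)])
E
```

```text
hub [ 538.36543471 -125.23838536  107.        ]
ring outer (50) 3207 536.3479614257812 -125.38053131103516 49.58540725708008
top cap 261 [500.26137451 -99.7125031  153.97963096] [ 492.17303861 -107.48808496  151.13587614] [506.9987728  -92.34962648 156.2177818 ]
499.79058837890625 -99.9146499633789 7.762779712677002 44.552807284180076 145.13891466373008
stub pts [(array([ 578., -156.,   51.]), np.int64(75)), (array([502., -96.,  51.]), np.int64(38))]
```

```bash
python3 -m handwheel '[2,0,25,0,2,0,55,0,2,0,85,0,2,0,105,0,2,0,111,0,2,0,111,0,2,0,111,0]' ; python3 -m handwheel '[0,0,0,0,0,0,0,0,0,0,0,0,0,0,0,0,0,0,0,0,0,0,0,0,0,0,0,0,0,0,0,0]' 255 40;python3 -c "
from station import *;o=get_obs();print(o['clock'],o['ee_pos'],o['wrist_force'],o['finger_gap'],o['qd'].round(3))"
```

```text
clock: 2.85
ee_pos: [500.7, -100.7, 122.1]
orientation: [[0.975, -0.22, 0.002], [-0.22, -0.975, -0.0], [0.002, -0.0, -1.0]]
wrist_force: [-0.5, 0.2, -0.4]
finger_gap: 85.6
clock: 3.65
ee_pos: [500.0, -101.0, 120.6]
orientation: [[0.975, -0.221, 0.0], [-0.221, -0.975, -0.0], [0.0, 0.0, -1.0]]
wrist_force: [-1.4, 0.4, 3.2]
finger_gap: 17.1
3.65 [ 500.03280669 -100.98440549  120.57884899] [-1.4483114   0.3588653   3.22053352] 17.115697364554602 [-0.002  0.001  0.    -0.001  0.     0.   ]
```

```bash
python3 - <<'E'
import numpy as np
R=lambda d:np.round(2*45*np.array([np.cos(np.radians(d-158)),np.sin(np.radians(d-158))]))/2
def tab(s,ds): print(s,ds,[float(v) if v%1 else int(v) for d in ds for v in (*(R(d)-R(s)),0,0)])
tab(0,range(15,121,15)); tab(120,range(135,241,15)); tab(240,range(255,361,15))
tab(120,[132,144,152,160]); tab(160,range(165,201,5)); tab(200,[210,225,240])
E
```

```text
0 range(15, 121, 15) [5.5, -10, 0, 0, 14, -18.5, 0, 0, 24, -24.5, 0, 0, 35, -27.5, 0, 0, 47, -27.5, 0, 0, 58.5, -24.5, 0, 0, 68.5, -19, 0, 0, 77, -10.5, 0, 0]
120 range(135, 241, 15) [6, 10, 0, 0, 9, 21, 0, 0, 9, 33, 0, 0, 6, 44.5, 0, 0, 0.5, 54.5, 0, 0, -8, 63, 0, 0, -18, 69, 0, 0, -29, 72, 0, 0]
240 range(255, 361, 15) [-12, 0, 0, 0, -23.5, -3, 0, 0, -33.5, -8.5, 0, 0, -42, -17, 0, 0, -48, -27, 0, 0, -51, -38, 0, 0, -51, -50, 0, 0, -48, -61.5, 0, 0]
120 [132, 144, 152, 160] [5, 8, 0, 0, 8, 16.5, 0, 0, 9.5, 23, 0, 0, 9.5, 29, 0, 0]
160 range(165, 201, 5) [-0.5, 4, 0, 0, -1, 8, 0, 0, -2, 11.5, 0, 0, -3.5, 15.5, 0, 0, -5, 19, 0, 0, -7, 22.5, 0, 0, -9, 25.5, 0, 0, -11.5, 28.5, 0, 0]
200 [210, 225, 240] [-6, 5.5, 0, 0, -16, 11.5, 0, 0, -27, 14.5, 0, 0]
```

```bash
python3 -m handwheel '[5.5, -10, 0, 0, 14, -18.5, 0, 0, 24, -24.5, 0, 0, 35, -27.5, 0, 0, 47, -27.5, 0, 0, 58.5, -24.5, 0, 0, 68.5, -19, 0, 0, 77, -10.5, 0, 0]'
```

```text
clock: 4.45
ee_pos: [578.5, -107.2, 120.6]
orientation: [[0.976, -0.22, 0.001], [-0.22, -0.976, 0.001], [0.001, -0.001, -1.0]]
wrist_force: [-2.4, 3.5, 2.7]
finger_gap: 16.7
```

```bash
python3 -m handwheel '[5, 8, 0, 0, 8, 16.5, 0, 0, 9.5, 23, 0, 0, 9.5, 29, 0, 0, 9.5, 29, 0, 0]'
```

```text
clock: 4.95
ee_pos: [580.3, -139.6, 120.7]
orientation: [[0.975, -0.222, 0.001], [-0.222, -0.975, -0.001], [0.001, 0.001, -1.0]]
wrist_force: [4.3, -2.7, 1.1]
finger_gap: 16.9
```

```bash
python3 -m handwheel '[-0.5, 4, 0, 0, -1, 8, 0, 0, -2, 11.5, 0, 0, -3.5, 15.5, 0, 0]'
```

```text
clock: 5.35
ee_pos: [573.5, -152.7, 120.6]
orientation: [[0.975, -0.221, 0.001], [-0.221, -0.975, -0.0], [0.001, 0.0, -1.0]]
wrist_force: [4.1, 1.5, 2.7]
finger_gap: 17.0
```

```bash
python3 -m handwheel '[-1.5,3.5,0,0,-1.5,3.5,0,0,-1.5,3.5,0,0]'
```

```text
clock: 5.65
ee_pos: [573.1, -153.4, 120.7]
orientation: [[0.976, -0.219, 0.005], [-0.219, -0.976, 0.003], [0.004, -0.004, -1.0]]
wrist_force: [9.8, 8.9, 3.2]
finger_gap: 16.6
```

```bash
python3 -m handwheel '[-2,3.5,0,0,-2,3.5,0,0,-2,3.5,0,0]'
```

```text
clock: 5.95
ee_pos: [572.9, -153.6, 120.7]
orientation: [[0.976, -0.218, 0.011], [-0.218, -0.976, 0.007], [0.009, -0.009, -1.0]]
wrist_force: [18.3, 17.5, 0.2]
finger_gap: 17.1
```

Firm stop found: the force climbs to 25 N with no more motion. The tip is at (572.9,-153.6), which is -37.6° from the axis and matches the stub line. I'll hold briefly, then work out the rows for the return.

```bash
python3 -m handwheel '[0,0,0,0,0,0,0,0,0,0,0,0]'; python3 - <<'E'
import numpy as np
R=lambda d:np.round(2*45*np.array([np.cos(np.radians(d-158)),np.sin(np.radians(d-158))]))/2
def tab(s,ds): print(s,[float(v) if v%1 else int(v) for d in ds for v in (*(R(d)-R(s)),0,0)])
for s in(190,70,-50): tab(s,range(s-15,s-121,-15))
tab(190,[186,182])
E
```

```text
clock: 6.25
ee_pos: [572.9, -153.6, 120.7]
orientation: [[0.976, -0.217, 0.01], [-0.218, -0.976, 0.007], [0.009, -0.009, -1.0]]
wrist_force: [18.9, 17.6, 1.4]
finger_gap: 16.6
190 [5, -11, 0, 0, 7, -22.5, 0, 0, 6, -34, 0, 0, 1.5, -45, 0, 0, -5, -54.5, 0, 0, -14, -62, 0, 0, -25, -67, 0, 0, -36.5, -69, 0, 0]
70 [-11.5, 1, 0, 0, -22.5, 5.5, 0, 0, -32, 12, 0, 0, -39.5, 21, 0, 0, -44.5, 32, 0, 0, -46.5, 43.5, 0, 0, -45.5, 55, 0, 0, -41, 66, 0, 0]
-50 [6.5, 9.5, 0, 0, 15.5, 17, 0, 0, 26.5, 22, 0, 0, 38, 24, 0, 0, 49.5, 23, 0, 0, 60.5, 18.5, 0, 0, 70, 12, 0, 0, 77.5, 3, 0, 0]
190 [1.5, -3, 0, 0, 3, -5.5, 0, 0]
```

```bash
python3 -m handwheel '[5, -11, 0, 0, 7, -22.5, 0, 0, 6, -34, 0, 0, 1.5, -45, 0, 0, -5, -54.5, 0, 0, -14, -62, 0, 0, -25, -67, 0, 0, -36.5, -69, 0, 0]'
```

```text
clock: 7.05
ee_pos: [548.5, -82.2, 120.6]
orientation: [[0.975, -0.22, 0.002], [-0.22, -0.975, 0.001], [0.002, -0.001, -1.0]]
wrist_force: [5.0, 1.1, 2.8]
finger_gap: 17.0
```

```bash
python3 -m handwheel '[-11.5, 1, 0, 0, -22.5, 5.5, 0, 0, -32, 12, 0, 0, -39.5, 21, 0, 0, -44.5, 32, 0, 0, -46.5, 43.5, 0, 0, -45.5, 55, 0, 0, -41, 66, 0, 0]'
```

```text
clock: 7.85
ee_pos: [494.1, -138.8, 120.6]
orientation: [[0.975, -0.221, 0.003], [-0.221, -0.975, 0.001], [0.002, -0.002, -1.0]]
wrist_force: [8.5, 6.4, 2.5]
finger_gap: 17.1
```

```bash
python3 -m handwheel '[6.5, 9.5, 0, 0, 15.5, 17, 0, 0, 26.5, 22, 0, 0, 38, 24, 0, 0, 49.5, 23, 0, 0, 60.5, 18.5, 0, 0, 70, 12, 0, 0, 77.5, 3, 0, 0]'
```

```text
clock: 8.65
ee_pos: [566.8, -160.1, 120.5]
orientation: [[0.975, -0.222, -0.005], [-0.222, -0.975, -0.001], [-0.004, 0.002, -1.0]]
wrist_force: [-6.1, 0.3, 8.8]
finger_gap: 17.0
```

```bash
python3 -m handwheel '[5, -11, 0, 0, 7, -22.5, 0, 0, 6, -34, 0, 0, 1.5, -45, 0, 0, -5, -54.5, 0, 0, -14, -62, 0, 0, -25, -67, 0, 0, -36.5, -69, 0, 0]'
```

```text
clock: 9.45
ee_pos: [548.9, -82.4, 120.6]
orientation: [[0.975, -0.22, 0.003], [-0.22, -0.975, 0.002], [0.002, -0.002, -1.0]]
wrist_force: [5.0, 3.7, 4.4]
finger_gap: 16.7
```

```bash
python3 -m handwheel '[-11.5, 1, 0, 0, -22.5, 5.5, 0, 0, -32, 12, 0, 0, -39.5, 21, 0, 0, -44.5, 32, 0, 0, -46.5, 43.5, 0, 0, -45.5, 55, 0, 0, -41, 66, 0, 0]'
```

```text
clock: 10.25
ee_pos: [494.2, -139.1, 120.6]
orientation: [[0.975, -0.221, 0.003], [-0.221, -0.975, 0.001], [0.002, -0.002, -1.0]]
wrist_force: [9.3, 5.7, 3.1]
finger_gap: 17.0
```

```bash
python3 -m handwheel '[6.5, 9.5, 0, 0, 15.5, 17, 0, 0, 26.5, 22, 0, 0, 38, 24, 0, 0, 49.5, 23, 0, 0, 60.5, 18.5, 0, 0, 70, 12, 0, 0, 77.5, 3, 0, 0]'; python3 -m handwheel '[1.5, -3, 0, 0, 3, -5.5, 0, 0, 3, -5.5, 0, 0, 3, -5.5, 0, 0, 3, -5.5, 0, 0, 3, -5.5, 0, 0]'
```

```text
clock: 11.05
ee_pos: [566.8, -160.2, 120.5]
orientation: [[0.975, -0.222, -0.005], [-0.222, -0.975, -0.001], [-0.005, 0.002, -1.0]]
wrist_force: [-6.2, 1.3, 9.2]
finger_gap: 17.0
clock: 11.65
ee_pos: [571.2, -155.7, 120.5]
orientation: [[0.975, -0.222, -0.003], [-0.222, -0.975, -0.001], [-0.003, 0.002, -1.0]]
wrist_force: [-1.4, -0.2, 6.6]
finger_gap: 16.6
```

```bash
python3 -m handwheel '[1.5, -2.5, 0, 0, 1.5, -2.5, 0, 0, 1.5,-2.5,0,0,1.5,-2.5,0,0]'; python3 - <<'E'
from station import *
from h import *
o=get_obs();print(o["ee_pos"],np.degrees(np.arctan2(o["ee_pos"][1]+125.4,o["ee_pos"][0]-536.3)),o["qd"].round(3))
ims=[]
for n in("scene","top"):
    c=capture(n);ims.append(c["color"][:,:,::-1])
a=cv2.resize(ims[0][130:400,180:440],(400,415));b=cv2.resize(ims[1][100:290,200:440],(400,317))
b=cv2.copyMakeBorder(b,0,98,0,0,cv2.BORDER_CONSTANT);cv2.imwrite("pics/end.png",np.hstack([a,b]))
E
```

```text
clock: 12.05
ee_pos: [572.9, -153.8, 120.5]
orientation: [[0.975, -0.222, -0.004], [-0.222, -0.975, -0.002], [-0.003, 0.002, -1.0]]
wrist_force: [-3.7, 0.9, 7.2]
finger_gap: 16.9
[ 572.88353612 -153.75131215  120.54617639] -37.77477593542245 [-0.    -0.     0.002 -0.     0.001  0.001]
```

View pics/end.png

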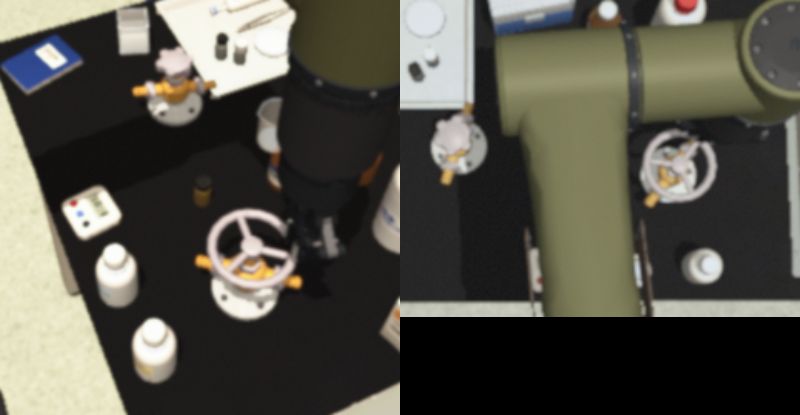

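The pictures show the gripper on the handle on the far side of the rim (left crop, about (310,245)). The visible bystanders and the lobed wheel are where they started.

```bash
python3 -c "
from station import *;print(finish_job());"
```

```text
the job is handed in; nothing more can be done
None
```

The metering valve is set and the job is handed in, at about 12 s on the robot's clock. The gripper was still holding the handle with the wheel at rest.

- **Shutting:** I gripped the handle and turned the wheel about 183° clockwise. It met a firm stop at tip position (572.9, -153.6) mm, where the force rose to about 25 N with no more movement. I held it there for over 0.5 s.
- **Backing off:** I led the handle through two full circles counter-clockwise. The first check showed it about 3.4° short, so I corrected it.
- **Final checks:** The tip ended at (572.9, -153.8) mm, within about 0.3° of the stop direction, and the arm was still. The fingers were closed on the handle (gap 16.9 mm, grip set to 40 N), with the grasp point about 5 mm above the handle's middle.
- **Bystanders:** In the last pictures the lobed wheel and every loose thing I could see looked unmoved, but I compared them by eye only. The arm hid or partly hid the sample bottle group and the beaker.

The hand-in gave no verdict, and I had no direct reading of the wheel angle. I worked out the two turns from the arm's path and the matching end position.

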